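# Pin back the belt tension wheel of a furnace sample drive

### The job

Lock the sprung belt tension wheel back so that a new belt can be fitted: take the locking pin from its parking block, put it into the drilled hole of the wheel, and with it turn the wheel anticlockwise against its spring. Near the pointer feel gently for the lock hole hidden in the plate beneath, without forcing the pin, and drop the pin fully home until its head is down on the wheel; then let go, with the wheel held back by the pin. Do not let the wheel snap back, and leave the other things on the bench alone.

Things in the scene. Friction and masses are not known exactly. Their poses are not given: they have to be found in the camera images.
- drive: Fixed belt drive unit: white box 310 x 210 mm, 45 mm high, red strip on its front (-x side). Origin on the wheel axis at the underside, z up; its x axis points to a spool-shaped pulley (52 mm across, top 95 mm up) 155 mm from the origin. Pressing the pin on any part of the unit (wheel, plate) with more than 40 N, the spring's pull included, spoils it.
- wheel_axis (a point): Centre of the tension wheel's upper face, on its upright axis, 77 mm above the bench. The wheel is a plain aluminium twelve-sided disc, 164 mm across the flats, 12 mm thick, with a low hub (7 mm high, 40 mm across) and a black idler roller (34 mm across, 21 mm high) standing on it opposite to the hole.
- wheel_hole (a point): Centre of the mouth of the one through hole in the wheel, on the wheel's upper face 77 mm above the bench, 62 mm from the axis; 11.5 mm across, 12 mm deep, mouth broken by 1.5 mm. It moves with the wheel; its x axis points outward from the wheel axis, z up.
- wheel (a joint): Turn of the tension wheel in rad: 0 at rest on its stop, growing anticlockwise seen from above, at most 1.3. A spring pulls it back to 0: about 2.5 N at the hole at 0, about 5 N at 0.9. The hole is below the pointer at 0.85; the true lock position is somewhere from 0.63 to 1.07.
- pointer (a point): Tip of the dark steel pointer tab that stands beside the wheel's rim, 94 mm from the wheel axis, 83 mm above the bench.
- pin_head (a point): Centre of the head of the loose steel locking pin (70 g). Head round, 22 mm across, 44 mm high; below it a shank 10 mm across, 30 mm long, with a 1.5 mm chamfer at its foot. The point is 22 mm above the head's shoulder, 52 mm above the foot; z is the pin's axis, up. Foot on the lock plate: shoulder 16 mm above the wheel. Home: shoulder on the wheel, point 99 mm above the bench.
- park: Fixed black parking block, 60 x 60 mm, 34 mm high, with an upright 12 mm hole in its middle in which the pin starts, upright, its shoulder on the block; origin in the centre of its underside.
- jar: Bystander: amber glass jar, 60 mm across, 85 mm high, origin at its underside.
- screwdriver: Bystander: screwdriver lying on the bench, handle to its -x.
- wrench: Bystander: steel wrench lying on the bench, handle to its -x.
- samplebox: Bystander: clear plastic box with blue lid, 114 x 84 mm, 58 mm high, origin at its underside.
- plate_centre (a point): Centre of the upper face of the fixed round lock plate, on the wheel axis, 63 mm above the bench, hidden 2 mm below the wheel. The plate has one hole, 11.5 mm across, 18 mm deep, 62 mm from the axis, with a nearly sharp mouth. Seen from the axis it lies roughly towards the pointer: anywhere within 0.22 rad (14 mm of arc) either side. This point does not tell where.
Mind the look-alikes: they are no part of the job. There is more than one size of the part that bears pin_head; the job needs the smallest.

How it is judged:
By the outcome, as a careful person would: the job done as asked, in the order asked, and still so for the second after the job is handed in, with the robot touching nothing.
It also fails if it takes over 72 s, if anything falls off the work surface, if the arm or the gripper's body presses on something with over 40 N, if the wrist force passes 120 N, or if a joint passes its speed limit or range.

### The arm

A 6-joint arm with a two-finger parallel gripper is mounted at the origin on the work surface. World frame = base frame: x ahead of the robot, y to its left, z up, the work surface at z = 0. Lengths are in m, angles in rad, forces in N, time in s.
With the tool pointing down it reaches from about 0.35 to 0.975 m from the base axis. Payload 4.9 kg.
Tool frame: the origin (TCP) lies on the front face of the gripper's body, between the roots of the fingers; the fingertips stand ctrl.finger_overhang ahead of it and the grasp point (between the pads) lies 54 mm ahead of it (ctrl.finger_overhang is the distance from the TCP to the fingertips, in m); z points along the fingers, y is the line along which they close (so a half turn about z gives the same grasp; the last joint's range is limited). The gripper opens to 85 mm and grips with 20 to 120 N. Pads are 22 mm wide; open, the fingers measure 114 mm over their backs; the gripper's body (76 mm by 85 mm) begins 54 mm behind the grasp point. The pads swing forward as they close: fully open they stand 13 mm farther back than shut.
Start: joints at [1.136, 0.053, 1.613, -0, 1.476, -0.119], TCP at [0.194, 0.594, 0.304] pointing down, gripper open.
Joint ranges: [-3.01, 3.01], [-1.01, 2.22], [0.06, 2.58], [-1.02, 4.17], [0.09, 2.62], [-3.14, 3.14]. Speed limits (rad/s): [2.57, 2.57, 3.14, 3.14, 3.14, 3.14].

### API

Orientations are given as a rotation vector (axis times angle).
In Python, from station import ctrl, vision gives the robot as it stands. The module is installed in compiled form; this text tells all that it offers.
- The arm moves only by the tool drive_tool, never from a script. Its argument "rows" is a list of rows, each a list of 2 entries, a list of its own where there are three numbers: the shift along the tool's x, y, z in m, then the turn about the tool's z in rad. A call has 1 to 10 rows; each row shifts and turns the commanded pose from where the row before left it, along the tool's axes as they then stand; what a row does not reach is not made up. A row lasts 1/10 s, in which the tool goes at most 50 mm and 8.59 degrees, less where a joint would pass 70% of its speed; a pose out of reach is approached as far as the arm can. A call with a gripper value outside its range is refused whole. "jaw" is the closure, from 0 (fully open) to 1 (shut), set as the call begins (left out, the last holds). The fingers move at their own pace and stop on an object; "grip_force" is the grip in N (left out, the last holds). Time passes only in rows, so rows that do not move let the fingers close. It gives the time, the measured TCP pose, the force, the opening and the grip force at its end, in the units of the state.
- ctrl.get_obs(): the state, without advancing time (a new reading comes with each control period).
- vision.get_image(name): name is "scene" or "top" or "wrist"; returns a dict with "image" (480x640x3 uint8, blue, green, red), "vertical_fov" (degrees; the focal length in pixels is half the picture's height over the tangent of half this angle, whatever the lens; pixels are square), "cx", "cy" (the principal point, pixels), "dist_coeffs" ([k1, k2, p1, p2, k3] as OpenCV has them; the pictures are not rectified), "R" (3x3) and "t" (3): a world point X has camera coordinates R X + t. Camera axes: x right, y down, z forward; pixel columns grow to the right and rows downward; lengths in m; the calibration is good to about 2 mm. A picture is of the moment at which its call begins. There is no depth.
- ctrl.finish_job(): hands the job in; it is judged then, once.
The state is a dict: "t": time; "q": joint angles; "dq": joint speeds; "effort": joint torques, N m; "tool_pos": TCP position; "tool_rot": TCP orientation; "contact_force": force on the tool from outside, world axes, zero at the start; "wrist_torque": the same for the moment, N m; "opening": finger opening in m; "grip_force": force on a finger pad.
Only numpy, scipy, OpenCV 4.12 (cv2) and the standard library are available. Lean on these libraries where they do the work, as an engineer would, in place of code of your own. Each camera call takes 0.05 s, during which the arm holds its last target. There are 200 camera calls.

## Working session

There is one attempt and no reset: what is moved stays moved. The work goes in short steps, Python scripts to look and compute and a tool call to move; the robot and the scene stay as the last step left them, time stands still between calls to the robot, and variables do not carry over. Pictures are saved under pics/ and viewed, at most 10 in all, crops included, and the job is handed in when it is done.

Besides the shell and the picture viewer there is one more tool, called by a JSON object that holds its "op" and its "data". drive_tool: Moves the arm, as the interface text tells. Its arguments: {"type":"object","properties":{"rows":{"type":"array","items":{"type":"array"}},"jaw":{"type":"number"},"grip_force":{"type":"number"}},"required":["rows"]}

```bash
mkdir -p pics; cat > h.py <<'E'
import numpy as np, cv2
from station import ctrl, vision
def K(c):
    f=240/np.tan(np.radians(c["vertical_fov"])/2)
    return np.array([[f,0,c["cx"]],[0,f,c["cy"]],[0,0,1.]]), np.array(c["dist_coeffs"],float)
def ray(c,uv):
    k,d=K(c); p=cv2.undistortPoints(np.array([[uv]],float),k,d)[0,0]
    R=np.array(c["R"]); t=np.array(c["t"]); return -R.T@t, R.T@np.array([p[0],p[1],1])
def atz(c,uv,z):
    o,r=ray(c,uv); return o+r*(z-o[2])/r[2]
def proj(c,X):
    k,d=K(c); return cv2.projectPoints(np.array(X,float).reshape(-1,1,3),cv2.Rodrigues(np.array(c["R"]))[0],np.array(c["t"],float),k,d)[0].reshape(-1,2)
E
python3 - <<'E'
from h import *
import pickle
o=ctrl.get_obs(); print(o, ctrl.finger_overhang)
for n in("scene","top"):
    c=vision.get_image(n); cv2.imwrite(f"pics/{n}0.png",c["image"]); pickle.dump(c,open(n+".pkl","wb"))
    print(n,c["t"],c["R"],c["vertical_fov"])
E
```

```text
{'t': 0.0, 'q': array([ 1.13600760e+00,  5.34117952e-02,  1.61429249e+00,  5.98980403e-06,
        1.47599243e+00, -1.19025294e-01]), 'dq': array([ 3.78477816e-04, -3.06947514e-03,  8.89275948e-04, -1.12046212e-03,
       -5.91183732e-04,  4.18206887e-05]), 'effort': array([-1.80513933e-03, -3.93651080e+01, -3.70186615e+01, -2.15442674e-04,
        6.79506571e-03, -1.05506899e-05]), 'tool_pos': array([0.19390344, 0.59366703, 0.3026297 ]), 'tool_rot': array([-0.4938513, -3.1019438,  0.003176 ]), 'contact_force': array([-0.40847254, -0.22934213,  0.94444119]), 'wrist_torque': array([ 0.00667892,  0.0025129 , -0.03563103]), 'grip_force': 0.0, 'opening': 0.0856430410878863} 0.0726
scene [-0.24898468 -0.21499638  1.46231574] [[ 0.47742273  0.87866159 -0.0046195 ]
 [ 0.52192014 -0.28780804 -0.80297316]
 [-0.7068712   0.38094663 -0.59599729]] 55.197475121814705
top [-0.03489032  0.52882406  1.04037606] [[ 0.02584147 -0.99945189  0.02069137]
 [-0.98789763 -0.02869843 -0.15242925]
 [ 0.15293951 -0.01650196 -0.98809776]] 52.68116291932872
```

View pics/top0.png

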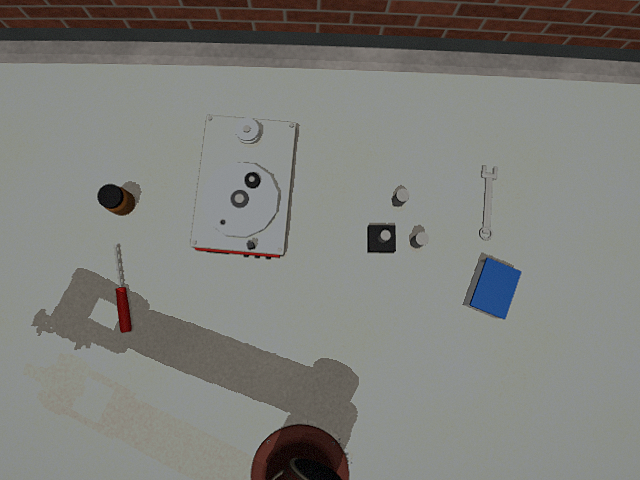

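View pics/scene0.png

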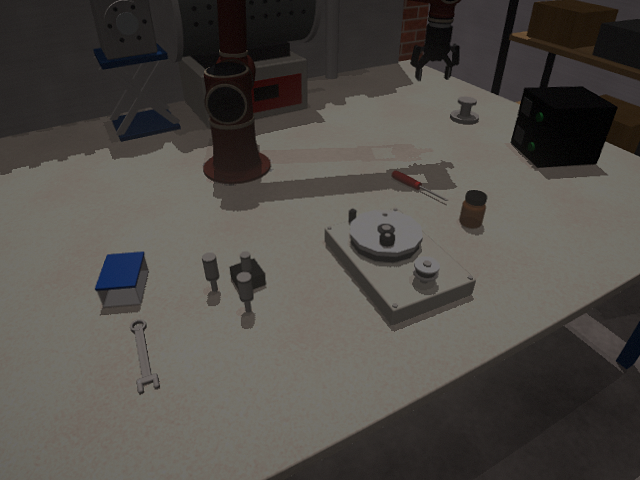

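Candidates for the pin in the top view: the parked one at (385,236) and two free-standing ones at (401,196) and (420,238). I pick the parked one and check it in a close crop. The hub is at (240,198), the hole at (222,222), the roller at (252,180) and the pointer at (252,244).

```bash
python3 - <<'E'
from h import *
import pickle
t=pickle.load(open("top.pkl","rb"));s=pickle.load(open("scene.pkl","rb"))
r=lambda im,x,y,w,h,W,H:cv2.resize(im[y:y+h,x:x+w],(W,H),interpolation=cv2.INTER_CUBIC)
a=r(t["image"],185,150,120,120,400,400); b=r(t["image"],350,170,100,100,400,400)
# bottom: scene crops
c=r(s["image"],320,195,160,80,400,200); d=r(s["image"],190,235,100,50*2//2,400,200)
cv2.imwrite("pics/c1.png",np.clip(np.vstack([np.hstack([a,b]),np.hstack([c,d])]).astype(float)*1.3,0,255).astype(np.uint8))
for n,uv,z in[("hub",(240,198),.084),("hole",(222,222),.077),("roller",(252,180),.098),("pulley",(249,128),.095),("ptr",(252,243),.083),("pin",(385,236),.078)]:
    print(n,atz(t,uv,z).round(4))
E
```

```text
hub [0.5906 0.1436 0.084 ]
hole [0.5381 0.1808 0.077 ]
roller [0.6277 0.1179 0.098 ]
pulley [0.7457 0.1305 0.095 ]
ptr [0.4936 0.1133 0.083 ]
pin [ 0.5176 -0.1718  0.078 ]
```

View pics/c1.png

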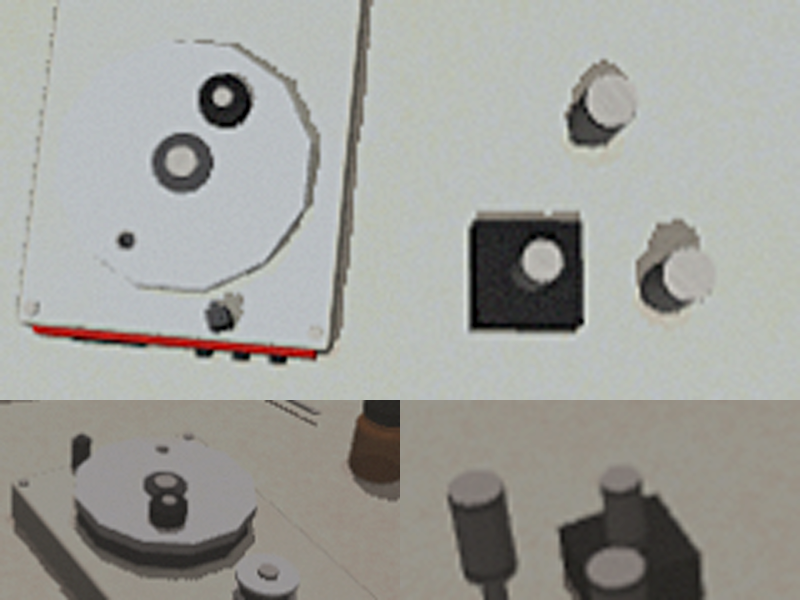

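The close crop shows the parked pin has the smallest head of the three, so I choose it. The hub is at (239.6,198.6) and the hole at (222.8,222). I'll go over the drive first for a wrist view.

{"op": "drive_tool", "data": {"rows": [[[-0.032, -0.02, 0], 0], [[-0.032, -0.02, 0], 0], [[-0.032, -0.02, 0], 0], [[-0.032, -0.02, 0], 0], [[-0.032, -0.02, 0], 0], [[-0.032, -0.02, 0], 0], [[-0.032, -0.02, 0], 0], [[-0.032, -0.02, 0], 0], [[-0.032, -0.02, 0], 0], [[-0.032, -0.02, 0], 0]], "jaw": 0.45}}

```text
t: 1.1
tool_pos: [0.4367, 0.3032, 0.3034]
tool_rot: [-0.494, -3.102, 0.001]
contact_force: [-0.5, -0.1, -0.4]
opening: 0.0469
grip_force: 0.0
```

{"op": "drive_tool", "data": {"rows": [[[-0.032, -0.02, 0], 0], [[-0.032, -0.02, 0], 0], [[-0.032, -0.02, 0], 0], [[-0.032, -0.02, 0], 0], [[-0.032, -0.02, 0], 0], [[0, 0, 0], 0], [[0, 0, 0], 0]]}}

```text
t: 1.8
tool_pos: [0.5572, 0.1593, 0.3032]
tool_rot: [-0.496, -3.101, 0.0]
contact_force: [-0.7, 0.2, 0.6]
opening: 0.0467
grip_force: 0.0
```

```bash
python3 - <<'E'
from h import *
import pickle
c=vision.get_image("wrist"); pickle.dump(c,open("w1.pkl","wb")); cv2.imwrite("pics/w1.png",c["image"])
o=ctrl.get_obs(); print(o["t"],o["tool_pos"],o["tool_rot"],o["opening"],o["contact_force"])
t=pickle.load(open("top.pkl","rb"))
print(c["R"],c["t"],proj(c,[atz(t,(239.6,198.6),.084),atz(t,(222.8,222),.077)]))
E
```

```text
1.85 [0.55679695 0.15998558 0.30330999] [-4.94157371e-01 -3.10111090e+00 -5.92209231e-05] 0.04721936379050849 [-0.30446371  0.49773497  0.2818059 ]
[[ 3.11608430e-01  9.50210491e-01 -4.56876812e-04]
 [ 9.10260683e-01 -2.98369420e-01  2.87056055e-01]
 [ 2.72627357e-01 -8.98649638e-02 -9.57913677e-01]] [-0.32474245 -0.49781293  0.24071438] [[311.63876562 273.14863208]
 [332.71310125 200.46819718]]
```

View pics/w1.png

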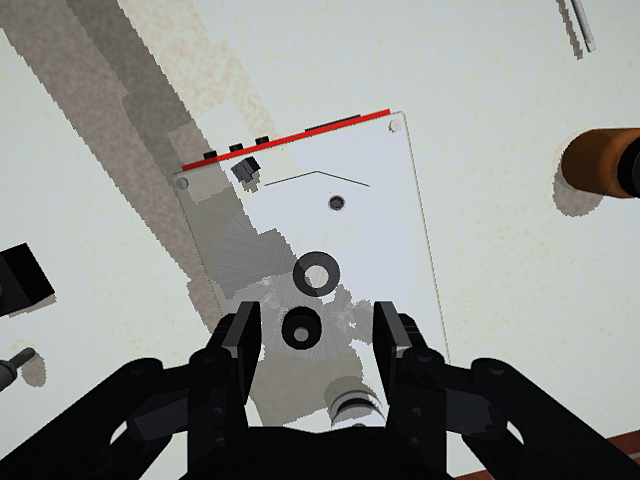

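The wrist view shows the hole at (336,202), the hub at (317,273), the roller at (301,328) and the pointer at about (246,168). The jaw is clear. Next I refine the hole and the hub.

```bash
python3 - <<'E'
from h import *
import pickle
t=pickle.load(open("top.pkl","rb"));c=pickle.load(open("w1.pkl","rb"))
g=cv2.cvtColor(c["image"],cv2.COLOR_BGR2GRAY)
def blob(b,th):
    x,y,w,h=b; m=(g[y:y+h,x:x+w]<th).astype(np.uint8)
    cs=max(cv2.findContours(m,cv2.RETR_EXTERNAL,cv2.CHAIN_APPROX_NONE)[0],key=len)
    (e,ax,_)=cv2.fitEllipse(cv2.convexHull(cs)); return (e[0]+x,e[1]+y),ax
ho,a=blob((322,188,30,30),110); hu,b=blob((287,245,58,56),85)
print(ho,a,hu,b)
H=atz(c,ho,.077); A=atz(c,hu,.084)
print("hole",H,"axis",A,np.linalg.norm((H-A)[:2]),np.arctan2(*(H-A)[1::-1]))
P=atz(c,(241,162),.083);print("ptr?",P,np.linalg.norm((P-A)[:2]),np.arctan2(*(P-A)[1::-1]))
Ht=atz(t,(222.8,222),.077);At=atz(t,(239.6,198.6),.084);print("top",Ht,At,"pin",atz(t,(385.75,235),.078))
o,r=ray(pickle.load(open("scene.pkl","rb")),(245.3,254.5)); print("scene pin ",o+r*(.078-o[2])/r[2])
E
```

```text
(336.64833545684814, 202.79409313201904) (13.690239906311035, 14.489720344543457) (315.7441692352295, 273.73784828186035) (45.185237884521484, 47.21891784667969)
hole [0.54092722 0.18147518 0.077     ] axis [0.59081646 0.14744483 0.084     ] 0.060390407673239686 2.5429691342757
ptr? [0.48719481 0.12145774 0.083     ] 0.10683059410860543 -2.895872312178476
top [0.53815479 0.17903638 0.077     ] [0.58926296 0.14437423 0.084     ] pin [ 0.51983251 -0.17341512  0.078     ]
scene pin  [ 0.52211654 -0.16987928  0.078     ]
```

{"op": "drive_tool", "data": {"rows": [[[-0.0085, -0.041, 0.006], 0], [[-0.0085, -0.041, 0.006], 0], [[-0.0085, -0.041, 0.006], 0], [[-0.0085, -0.041, 0.006], 0], [[-0.0085, -0.041, 0.006], 0], [[-0.0085, -0.041, 0.006], 0], [[-0.0085, -0.041, 0.006], 0], [[-0.0085, -0.041, 0.006], 0], [[0, 0, 0], 0], [[0, 0, 0], 0]]}}

```text
t: 2.85
tool_pos: [0.5197, -0.1724, 0.2556]
tool_rot: [-0.494, -3.102, -0.001]
contact_force: [0.0, 0.4, -0.8]
opening: 0.0468
grip_force: 0.0
```

```bash
python3 - <<'E'
from h import *
import pickle
c=vision.get_image("wrist"); pickle.dump(c,open("w2.pkl","wb")); cv2.imwrite("pics/w2.png",c["image"])
o=ctrl.get_obs(); print(o["t"],o["tool_pos"],o["tool_rot"],o["opening"],o["contact_force"])
print(proj(c,[(.5205,-.172,.078)]))
E
```

```text
2.9 [ 0.51999524 -0.17177647  0.25590622] [-4.92271551e-01 -3.10270056e+00 -1.11984535e-03] 0.047089051103476144 [ 0.56459669 -0.14603659  0.18912334]
[[317.29442786 247.13330108]]
```

View pics/w2.png

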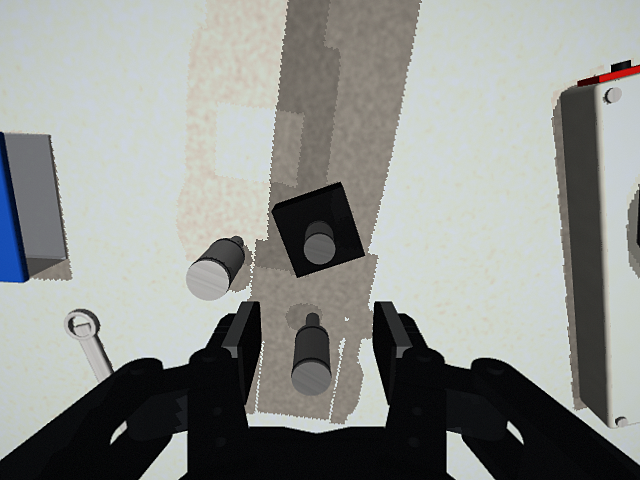

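The parked pin's head is at about (319.5,249), 1–2 px from the prediction. The big pins are at (208,280) and (311,375), clear of the fingers. Descend and grip.

{"op": "drive_tool", "data": {"rows": [[[-0.0012, 0.0012, 0.0275], 0], [[0, 0, 0.0275], 0], [[0, 0, 0.0275], 0], [[0, 0, 0.0275], 0], [[0, 0, 0.0285], 0], [[0, 0, 0], 0]]}}

```text
t: 3.5
tool_pos: [0.5191, -0.169, 0.1132]
tool_rot: [-0.488, -3.095, -0.004]
contact_force: [-0.6, -0.6, -1.0]
opening: 0.0473
grip_force: 0.0
```

{"op": "drive_tool", "data": {"rows": [[[0, 0, 0], 0], [[0, 0, 0], 0], [[0, 0, 0], 0], [[0, 0, 0], 0], [[0, 0, 0], 0]], "jaw": 1, "grip_force": 40}}

```text
t: 4.0
tool_pos: [0.5227, -0.1725, 0.1195]
tool_rot: [0.494, 3.099, 0.0]
contact_force: [0.6, 2.4, 6.4]
opening: 0.021
grip_force: 39.8
```

{"op": "drive_tool", "data": {"rows": [[[0, 0, -0.01], 0], [[0, 0, -0.02], 0], [[0, 0, -0.025], 0], [[0, 0, -0.025], 0], [[0, 0, -0.02], 0], [[0, 0, 0], 0], [[0, 0, 0], 0]]}}

```text
t: 4.7
tool_pos: [0.5212, -0.1725, 0.2174]
tool_rot: [0.494, 3.102, -0.001]
contact_force: [0.7, 0.9, -2.3]
opening: 0.0211
grip_force: 39.7
```

```bash
python3 - <<'E'
from h import *
c=vision.get_image("wrist"); cv2.imwrite("pics/w3.png",cv2.resize(c["image"][200:440,200:440],(480,480)))
o=ctrl.get_obs(); print(o["t"],o["tool_pos"],o["tool_rot"],o["opening"],o["contact_force"])
E
```

```text
4.75 [ 0.52078485 -0.17220149  0.21627284] [-4.93936294e-01 -3.10065025e+00 -2.81786119e-04] 0.020331116024808107 [ 0.55024043  0.63674505 -1.61169229]
```

View pics/w3.png

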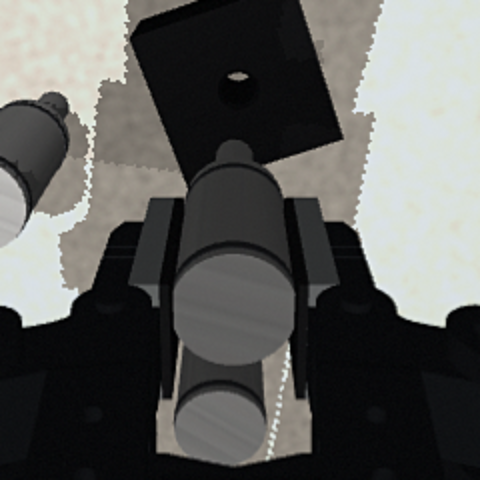

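The pin is held between the pads, with its head top at (317,354) and its shank at about (317,275). I measure its offset in the tool frame, then plan the hole approach.

```bash
python3 - <<'E'
from h import *
from scipy.spatial.transform import Rotation as Ro
c=vision.get_image("wrist"); o=ctrl.get_obs(); p=o["tool_pos"]; R=Ro.from_rotvec(o["tool_rot"]).as_matrix()
print(p,R.round(3))
print("top in tool",R.T@(atz(c,(317.5,354),p[2]-.039)-p))
X=lambda x,z:proj(c,[p+R@np.array([x,0,z])])[0].round(1)
for x in(-.002,0,.002): print(x,"pred top",X(x,.039),"shoulder front",X(x+.011,.083),"foot front",X(x+.0035,.113))
q=p+R@np.array([0,0,.113]);tgt=np.array([.5405,.181,0]);print("shift tool to hole",R.T@(tgt-p))
E
```

```text
[ 0.52056088 -0.17204262  0.21564777] [[-0.95   0.311 -0.003]
 [ 0.311  0.95   0.001]
 [ 0.003  0.    -1.   ]]
top in tool [0.00200851 0.00017342 0.03900621]
-0.002 pred top [317.  364.3] shoulder front [316.9 285. ] foot front [316.8 276.6]
0 pred top [317.  359.2] shoulder front [316.9 280.8] foot front [316.8 273. ]
0.002 pred top [317. 354.] shoulder front [316.9 276.6] foot front [316.8 269.4]
shift tool to hole [0.09010685 0.34173682 0.21595676]
```

{"op": "drive_tool", "data": {"rows": [[[0.01, 0.038, -0.004], 0], [[0.01, 0.038, -0.004], 0], [[0.01, 0.038, 0], 0], [[0.01, 0.038, 0], 0], [[0.01, 0.038, 0], 0], [[0.01, 0.038, 0], 0], [[0.01, 0.038, 0], 0], [[0.01, 0.038, 0], 0], [[0.009, 0.038, 0], 0], [[0, 0, 0], 0]]}}

```text
t: 5.8
tool_pos: [0.5421, 0.1839, 0.2235]
tool_rot: [-0.486, -3.101, -0.0]
contact_force: [-0.6, -0.9, -1.0]
opening: 0.021
grip_force: 39.9
```

{"op": "drive_tool", "data": {"rows": [[[0, 0, 0.003], -0.07], [[0, 0, 0.003], -0.07], [[0, 0, 0.003], -0.07], [[0, 0, 0.003], -0.07], [[0, 0, 0.003], -0.07], [[0, 0, 0.003], -0.07], [[0, 0, 0.002], -0.07], [[0, 0, 0.002], -0.07], [[0, 0, 0], 0], [[0, 0, 0], 0]]}}

```text
t: 6.8
tool_pos: [0.5426, 0.1798, 0.2023]
tool_rot: [0.379, -3.117, 0.001]
contact_force: [-0.4, -0.5, -0.6]
opening: 0.021
grip_force: 39.8
```

```bash
python3 - <<'E'
from h import *
from scipy.spatial.transform import Rotation as Ro
c=vision.get_image("wrist"); o=ctrl.get_obs(); p=o["tool_pos"]; R=Ro.from_rotvec(o["tool_rot"]).as_matrix()
im=cv2.resize(c["image"][200:400,220:420],(600,600),interpolation=cv2.INTER_CUBIC); cv2.imwrite("pics/w4.png",im)
print(o["t"],p,R.round(3),o["opening"],o["contact_force"])
print(R.T@(np.array([.5405,.181,.077])-p))
print("hole pred",proj(c,[(.5405,.181,.077),(.5409,.1815,.077)]))
E
```

```text
6.85 [0.54277441 0.17992715 0.20262552] [[-0.971 -0.24  -0.001]
 [-0.24   0.971 -0.   ]
 [ 0.001 -0.    -1.   ]] 0.02102825901083791 [-0.5382699  -0.19355575  0.08762349]
[0.00176982 0.00160321 0.12562799]
hole pred [[321.01427531 270.1762599 ]
 [321.70755247 271.03336988]]
```

View pics/w4.png

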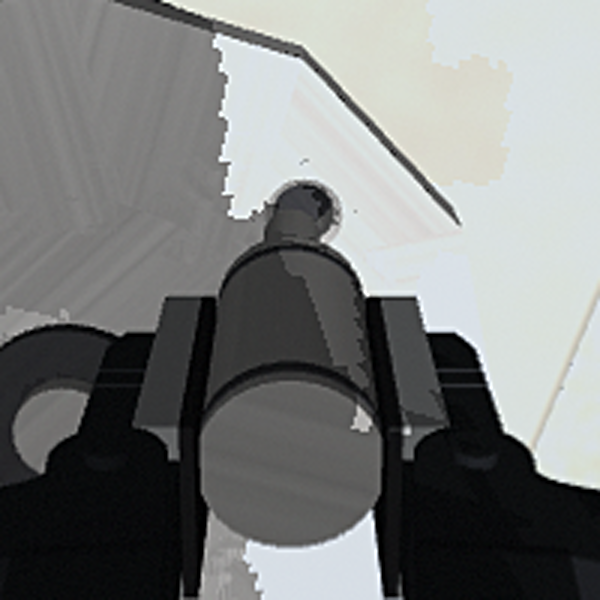

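The pin's foot is at crop (300,205), over the hole whose mouth is centred at about (306,212), so the hole lies about 2 mm further along tool +y. I shift and descend gently.

{"op": "drive_tool", "data": {"rows": [[[0.0002, 0.0018, 0], 0], [[0, 0, 0.004], 0], [[0, 0, 0.004], 0], [[0, 0, 0.002], 0], [[0, 0, 0.002], 0], [[0, 0, 0], 0]]}}

```text
t: 7.45
tool_pos: [0.5422, 0.1821, 0.1909]
tool_rot: [0.382, -3.117, 0.0]
contact_force: [-0.3, -0.4, -1.4]
opening: 0.0209
grip_force: 39.8
```

{"op": "drive_tool", "data": {"rows": [[[0, 0, 0.001], 0], [[0, 0, 0.001], 0], [[0, 0, 0.001], 0], [[0, 0, 0.001], 0], [[0, 0, 0], 0]]}}

```text
t: 7.95
tool_pos: [0.5424, 0.1821, 0.1872]
tool_rot: [0.383, -3.118, 0.0]
contact_force: [-0.3, -0.2, -1.2]
opening: 0.0207
grip_force: 39.8
```

{"op": "drive_tool", "data": {"rows": [[[0, 0, 0.001], 0], [[0, 0, 0.001], 0], [[0, 0, 0.001], 0], [[0, 0, 0.001], 0], [[0, 0, 0.001], 0], [[0, 0, 0.001], 0], [[0, 0, 0], 0]]}}

```text
t: 8.65
tool_pos: [0.5424, 0.1821, 0.1812]
tool_rot: [0.383, -3.118, 0.0]
contact_force: [1.0, -0.2, -0.9]
opening: 0.0209
grip_force: 39.8
```

The pin is in the hole. I compute the arc in tool axes.

```bash
python3 - <<'E'
import numpy as np
a=np.r_[np.arange(-.84,-.22,.04)]
x=.062*np.cos(a);y=-.062*np.sin(a)
for i in range(len(a)-1): print(round(a[i+1]+.84,2),round((x[i+1]-x[i])*1e3,2),round((y[i+1]-y[i])*1e3,2))
E
```

```text
0.04 1.81 -1.69
0.08 1.74 -1.76
0.12 1.67 -1.83
0.16 1.6 -1.9
0.2 1.52 -1.96
0.24 1.44 -2.02
0.28 1.36 -2.07
0.32 1.27 -2.13
0.36 1.19 -2.18
0.4 1.1 -2.22
0.44 1.01 -2.26
0.48 0.92 -2.3
0.52 0.83 -2.34
0.56 0.73 -2.37
0.6 0.64 -2.4
```

{"op": "drive_tool", "data": {"rows": [[[0.0018, -0.0017, 0], 0], [[0.00175, -0.00175, 0], 0], [[0.00165, -0.00185, 0], 0], [[0.0016, -0.0019, 0], 0], [[0.0015, -0.00195, 0], 0], [[0, 0, 0], 0]]}}

```text
t: 9.25
tool_pos: [0.5367, 0.171, 0.1817]
tool_rot: [-0.382, 3.118, -0.0]
contact_force: [1.1, 2.0, -0.5]
opening: 0.0208
grip_force: 39.8
```

{"op": "drive_tool", "data": {"rows": [[[0.00145, -0.002, 0], 0], [[0.00135, -0.00205, 0], 0], [[0.0013, -0.00215, 0], 0], [[0.0012, -0.0022, 0], 0], [[0.0011, -0.0022, 0], 0], [[0.001, -0.00225, 0], 0], [[0.0009, -0.0023, 0], 0], [[0, 0, 0], 0], [[0, 0, 0], 0]]}}

```text
t: 10.15
tool_pos: [0.5322, 0.1544, 0.1814]
tool_rot: [0.382, -3.118, 0.0]
contact_force: [1.7, 3.8, 1.1]
opening: 0.0211
grip_force: 39.9
```

{"op": "drive_tool", "data": {"rows": [[[0.0006, -0.0023, 0], 0], [[0.0006, -0.0024, 0], 0], [[0.0005, -0.0024, 0], 0], [[0, 0, 0.001], 0], [[0, 0, 0.001], 0], [[0, 0, 0.001], 0], [[0, 0, 0], 0], [[0, 0, 0], 0]]}}

```text
t: 10.95
tool_pos: [0.5322, 0.1472, 0.1785]
tool_rot: [0.383, -3.118, 0.0]
contact_force: [-1.8, 4.1, 3.6]
opening: 0.0206
grip_force: 40.4
```

{"op": "drive_tool", "data": {"rows": [[[0, 0, 0.0005], 0], [[0, 0, 0.0005], 0], [[0, 0, 0], 0], [[0, 0, 0], 0]]}}

```text
t: 11.35
tool_pos: [0.5324, 0.1472, 0.1784]
tool_rot: [0.383, -3.118, 0.0]
contact_force: [-2.8, 2.9, 6.3]
opening: 0.0208
grip_force: 40.6
```

{"op": "drive_tool", "data": {"rows": [[[0.0007, -0.001, 0], 0], [[0.0002, -0.001, 0], 0], [[0, 0, 0], 0]]}}

```text
t: 11.65
tool_pos: [0.5322, 0.146, 0.1784]
tool_rot: [-0.382, 3.117, 0.004]
contact_force: [-1.9, 5.5, 5.7]
opening: 0.021
grip_force: 40.7
```

{"op": "drive_tool", "data": {"rows": [[[0.0002, -0.001, 0], 0], [[0.0002, -0.001, 0], 0], [[0, 0, 0], 0]]}}

```text
t: 11.95
tool_pos: [0.5324, 0.1441, 0.1784]
tool_rot: [-0.382, 3.117, 0.004]
contact_force: [-1.7, 7.1, 7.0]
opening: 0.021
grip_force: 40.7
```

{"op": "drive_tool", "data": {"rows": [[[0.0004, -0.001, 0], 0], [[0.0003, -0.001, 0], 0], [[0, 0, 0], 0]]}}

```text
t: 12.25
tool_pos: [0.5324, 0.142, 0.1784]
tool_rot: [-0.382, 3.116, 0.005]
contact_force: [-1.0, 7.0, 5.6]
opening: 0.0205
grip_force: 40.6
```

{"op": "drive_tool", "data": {"rows": [[[0.0002, -0.001, 0], 0], [[0.0001, -0.001, 0], 0], [[0, 0, 0], 0]]}}

```text
t: 12.55
tool_pos: [0.5325, 0.1401, 0.1784]
tool_rot: [-0.382, 3.116, 0.005]
contact_force: [-0.8, 6.5, 4.7]
opening: 0.0211
grip_force: 40.6
```

{"op": "drive_tool", "data": {"rows": [[[0.0001, -0.001, 0], 0], [[0.0001, -0.001, 0], 0], [[0, 0, 0], 0]]}}

```text
t: 12.85
tool_pos: [0.5328, 0.1381, 0.1785]
tool_rot: [-0.382, 3.116, 0.005]
contact_force: [-0.4, 8.1, 4.7]
opening: 0.0208
grip_force: 40.6
```

{"op": "drive_tool", "data": {"rows": [[[0.0001, -0.001, 0], 0], [[0, -0.001, 0.0001], 0], [[0, 0, 0], 0]]}}

```text
t: 13.15
tool_pos: [0.5332, 0.1362, 0.1784]
tool_rot: [-0.382, 3.116, 0.005]
contact_force: [-1.0, 7.7, 6.0]
opening: 0.0207
grip_force: 40.7
```

{"op": "drive_tool", "data": {"rows": [[[0, -0.001, 0], 0], [[0, -0.001, 0], 0], [[0, 0, 0], 0]]}}

```text
t: 13.45
tool_pos: [0.5336, 0.1343, 0.1784]
tool_rot: [-0.382, 3.116, 0.005]
contact_force: [-0.4, 8.1, 4.9]
opening: 0.0209
grip_force: 40.7
```

{"op": "drive_tool", "data": {"rows": [[[0, -0.001, 0], 0], [[0, -0.001, 0], 0], [[0, 0, 0], 0]]}}

```text
t: 13.75
tool_pos: [0.5341, 0.1324, 0.1784]
tool_rot: [-0.382, 3.116, 0.006]
contact_force: [-1.8, 7.4, 5.8]
opening: 0.0209
grip_force: 40.8
```

{"op": "drive_tool", "data": {"rows": [[[0.0001, -0.001, 0], 0], [[0, -0.001, 0], 0], [[0, 0, 0], 0]]}}

```text
t: 14.05
tool_pos: [0.5345, 0.1305, 0.1784]
tool_rot: [-0.382, 3.116, 0.006]
contact_force: [-1.8, 8.9, 5.5]
opening: 0.0209
grip_force: 40.8
```

{"op": "drive_tool", "data": {"rows": [[[0, -0.001, 0], 0], [[-0.0001, -0.001, 0], 0], [[0, 0, 0], 0]]}}

```text
t: 14.35
tool_pos: [0.535, 0.1285, 0.1784]
tool_rot: [-0.382, 3.117, 0.005]
contact_force: [-2.5, 8.4, 5.9]
opening: 0.0207
grip_force: 40.8
```

{"op": "drive_tool", "data": {"rows": [[[-0.0001, -0.001, 0], 0], [[-0.0001, -0.001, 0], 0], [[0, 0, 0], 0]]}}

```text
t: 14.65
tool_pos: [0.5357, 0.1264, 0.1783]
tool_rot: [-0.382, 3.117, 0.005]
contact_force: [-1.5, 8.1, 5.9]
opening: 0.0207
grip_force: 40.7
```

{"op": "drive_tool", "data": {"rows": [[[-0.0002, -0.001, 0], 0], [[-0.0002, -0.001, 0], 0], [[0, 0, 0], 0]]}}

```text
t: 14.95
tool_pos: [0.5362, 0.1241, 0.1775]
tool_rot: [-0.383, 3.118, 0.002]
contact_force: [-0.5, 5.8, 1.9]
opening: 0.0212
grip_force: 40.3
```

{"op": "drive_tool", "data": {"rows": [[[-0.0002, -0.001, 0], 0], [[-0.0002, -0.001, 0], 0], [[0, 0, 0], 0]]}}

```text
t: 15.25
tool_pos: [0.5371, 0.1222, 0.1773]
tool_rot: [-0.382, 3.118, 0.002]
contact_force: [0.1, 5.1, 3.0]
opening: 0.0208
grip_force: 40.3
```

{"op": "drive_tool", "data": {"rows": [[[-0.0002, -0.001, 0], 0], [[-0.0002, -0.001, 0], 0], [[0, 0, 0], 0]]}}

```text
t: 15.55
tool_pos: [0.5377, 0.121, 0.1773]
tool_rot: [0.382, -3.118, -0.006]
contact_force: [-1.7, 7.7, 2.8]
opening: 0.0208
grip_force: 40.5
```

At y≈0.124 m the pin drops (Fz falls, z goes lower) and then catches on the far wall, so the hole is found. I back off a little and lower gently.

{"op": "drive_tool", "data": {"rows": [[[0.0001, 0.001, 0], 0], [[0, 0, 0.001], 0], [[0, 0, 0.001], 0], [[0, 0, 0], 0]]}}

```text
t: 15.95
tool_pos: [0.5373, 0.1218, 0.1752]
tool_rot: [0.383, -3.118, -0.005]
contact_force: [-1.1, 8.0, 1.9]
opening: 0.0208
grip_force: 40.4
```

{"op": "drive_tool", "data": {"rows": [[[0, 0.0003, 0.001], 0], [[0, 0, 0.001], 0], [[0, 0, 0.001], 0], [[0, 0, 0], 0]]}}

```text
t: 16.35
tool_pos: [0.5372, 0.1219, 0.1722]
tool_rot: [0.382, -3.118, -0.004]
contact_force: [0.3, 7.2, 2.6]
opening: 0.0206
grip_force: 40.4
```

{"op": "drive_tool", "data": {"rows": [[[0, 0, 0.001], 0], [[0, 0, 0.001], 0], [[0, 0, 0.001], 0], [[0, 0, 0], 0]]}}

```text
t: 16.75
tool_pos: [0.5372, 0.122, 0.1692]
tool_rot: [0.382, -3.118, -0.004]
contact_force: [-1.0, 7.3, 2.6]
opening: 0.0205
grip_force: 40.4
```

{"op": "drive_tool", "data": {"rows": [[[0, 0.0005, 0.001], 0], [[0, 0, 0.001], 0], [[0, 0, 0.001], 0], [[0, 0, 0.001], 0], [[0, 0, 0.001], 0], [[0, 0, 0], 0]]}}

```text
t: 17.35
tool_pos: [0.5371, 0.1222, 0.1641]
tool_rot: [0.383, -3.118, -0.003]
contact_force: [-0.9, 5.6, 1.4]
opening: 0.021
grip_force: 40.3
```

{"op": "drive_tool", "data": {"rows": [[[0, 0, 0.001], 0], [[0, 0, 0.001], 0], [[0, 0, 0.0005], 0], [[0, 0, 0], 0], [[0, 0, 0], 0]]}}

```text
t: 17.85
tool_pos: [0.5372, 0.1223, 0.1625]
tool_rot: [0.383, -3.118, -0.003]
contact_force: [-2.9, 5.9, 6.0]
opening: 0.0211
grip_force: 40.9
```

{"op": "drive_tool", "data": {"rows": [[[0, 0, 0.0005], 0], [[0, 0, 0.0005], 0], [[0, 0, 0], 0], [[0, 0, 0], 0]]}}

```text
t: 18.25
tool_pos: [0.5374, 0.1223, 0.1625]
tool_rot: [0.383, -3.118, -0.003]
contact_force: [-4.9, 4.1, 10.7]
opening: 0.0209
grip_force: 41.2
```

The shoulder is firmly down. I ease the preload so the load passes to the pin, then open.

{"op": "drive_tool", "data": {"rows": [[[0, 0.0006, -0.0008], 0], [[0, 0.0004, -0.0006], 0], [[0, 0, 0], 0], [[0, 0, 0], 0]]}}

```text
t: 18.65
tool_pos: [0.5371, 0.1227, 0.1625]
tool_rot: [0.383, -3.118, -0.001]
contact_force: [-2.6, 4.5, 6.7]
opening: 0.0206
grip_force: 40.6
```

{"op": "drive_tool", "data": {"rows": [[[0, 0.0007, -0.0007], 0], [[0, 0, -0.0003], 0], [[0, 0, 0], 0]]}}

```text
t: 18.95
tool_pos: [0.5367, 0.1234, 0.1626]
tool_rot: [0.383, -3.118, -0.001]
contact_force: [-1.1, 4.5, 1.0]
opening: 0.0212
grip_force: 40.2
```

{"op": "drive_tool", "data": {"rows": [[[0, 0, 0], 0], [[0, 0, 0], 0], [[0, 0, 0], 0], [[0, 0, 0], 0]], "jaw": 0.5}}

```text
t: 19.35
tool_pos: [0.5369, 0.1227, 0.163]
tool_rot: [0.382, -3.118, 0.001]
contact_force: [-0.3, -0.2, 0.2]
opening: 0.0427
grip_force: 0.0
```

{"op": "drive_tool", "data": {"rows": [[[0, 0, -0.005], 0], [[0, 0, -0.01], 0], [[0, 0, -0.02], 0], [[0, 0, -0.03], 0], [[0, 0, -0.03], 0], [[0, 0, -0.03], 0], [[0, 0, 0], 0]]}}

```text
t: 20.05
tool_pos: [0.5393, 0.1234, 0.2953]
tool_rot: [-0.381, 3.107, -0.001]
contact_force: [0.3, 0.6, 0.2]
opening: 0.0427
grip_force: 0.0
```

```bash
python3 - <<'E'
from h import *
c=vision.get_image("wrist"); s=vision.get_image("scene"); o=ctrl.get_obs(); print(o["t"],o["tool_pos"],o["contact_force"],o["opening"])
a=cv2.resize(c["image"][120:360,200:440],(400,400)); b=cv2.resize(s["image"][190:290,330:430],(400,400),interpolation=cv2.INTER_CUBIC)
cv2.imwrite("pics/f.png",np.hstack([a,b]))
E
```

```text
20.15 [0.5373859  0.12316847 0.28985204] [ 0.08345137 -0.31381059 -0.39327107] 0.04265348786341054
```

View pics/f.png

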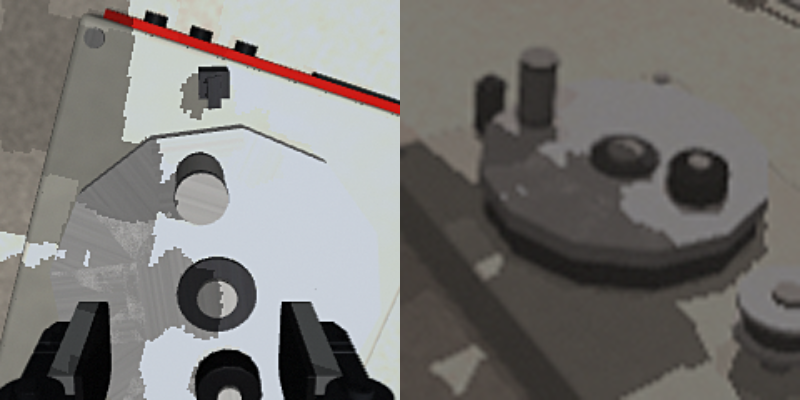

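The pin stands upright with its head down on the wheel, at (202,195) on the left and (538,85) on the right. The wheel is held back near the pointer and the gripper is clear, so I hand in.

```bash
python3 -c "
from station import ctrl
print(ctrl.finish_job())"
```

```text
the job is handed in; nothing more can be done
None
```

The job is handed in: the smallest pin is fully home with its head down on the wheel, the wheel is locked back near the pointer, and the gripper is clear, about 20 s into the 72 s allowed.

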